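# Shut the tube incubator and set its dial

## Robot

A 6-joint arm with a two-finger parallel gripper is mounted at the origin on the work surface. World frame = base frame: x ahead of the robot, y to its left, z up, the work surface at z = 0. Lengths are in m, angles in rad, forces in N, time in s.
With the tool pointing down it reaches from about 0.375 to 0.975 m from the base axis. Payload 3.8 kg.
Tool frame: the origin (TCP) lies midway between the tips of the shut fingers; the grasp point (between the pads) lies 19 mm behind it; x points along the fingers, z is the direction in which the jaws open and shut, and the axes are right-handed (so a half turn about x gives the same grasp; the last joint's range is limited). The gripper opens to 85 mm and grips with 20 to 120 N. Pads are 22 mm wide; open, the fingers measure 114 mm over their backs; the gripper's body (76 mm by 85 mm) begins 54 mm behind the grasp point. The pads swing forward as they close: fully open they stand 13 mm farther back than shut.
Start: joints at [-1.206, 0.264, 1.604, -0, 1.274, -0.037], TCP at [0.264, -0.621, 0.231] pointing down, gripper open.
Joint ranges: [-2.63, 2.63], [-0.94, 2.18], [0.31, 2.57], [-1.31, 4.45], [0, 2.66], [-2.55, 2.55]. Speed limits (rad/s): [2.57, 2.57, 3.14, 3.14, 3.14, 3.14].

## Interface

Orientations are given as a rotation vector (axis times angle).
In Python, from workcell import * gives the robot as it stands. The module is installed in compiled form; this text tells all that it offers.
- The arm moves only by the tool carry_out, never from a script. Its arguments are lists of equal length, an entry for each row: "offset": the shift along the tool's x, y, z in cm, a list of three; "delta_rot": the turn, a rotation vector about the tool's x, y, z in degrees, a list of three. A call has exactly 5 rows; each row shifts and turns the commanded pose from where the row before left it, along the tool's axes as they then stand; what a row does not reach is not made up. A row lasts 1/12 s, in which the tool goes at most 41.7 mm and 7.16 degrees, less where a joint would pass 70% of its speed; a pose out of reach is approached as far as the arm can. A call is refused whole if a number of a shift passes 4.17 or a number of a turn 7.16, either way. A call with a gripper value outside its range is refused whole. "fingers" is the opening, from -1 (shut) to 1 (fully open), set as the call begins (left out, the last holds). The fingers move at their own pace and stop on an object; "newtons" is the grip in N (left out, the last holds). Time passes only in rows, so rows that do not move let the fingers close, or fill a call up. It gives the time, the measured TCP pose, the force and the opening at its end, in the units of the state.
- read_state(): the state, without advancing time (a new reading comes with each control period).
- read_camera(name): name is "side" or "top"; returns (picture, depth): 384x512x3 uint8, red, green, blue; 384x512 float32, m along the optical axis (not along the pixel's ray), 0 where there is no reading.
- get_calibration(name): a dict with "fx", "fy", "cx", "cy" (pixels), "R" (3x3) and "t" (3): a world point X has camera coordinates R X + t. Camera axes: x right, y down, z forward; pixel columns grow to the right and rows downward; lengths in m; the calibration is good to about 2 mm. A picture is of the moment at which its call begins. get_calibration takes no time and is no camera call.
- finish_job(): hands the job in, once; it reports no verdict.
The state is a dict: "time": time; "q": joint angles; "joint_vel": joint speeds; "joint_torque": joint torques, N m; "tool_pos": TCP position; "tcp_rot": TCP orientation; "wrist_force": force on the tool from outside, world axes, zero at the start; "torque": the same for the moment, N m; "width": opening from 0.0 (shut) to 1.0 (fully open).
Only numpy, scipy, OpenCV 4.12 (cv2) and the standard library are available. Lean on these libraries where they do the work, as an engineer would, in place of code of your own. Each camera call takes 0.05 s, during which the arm holds its last target. There are 200 camera calls.

## Task

Push the incubator's door shut until its sprung latch snaps in behind the keeper. Then turn the black dial on the sloping panel until its pointer stands at the tip of the dark rider clipped to the scale, and let go of it. Do not shift the rider, and leave the other things on the bench where they are.

Things in the scene. Friction and masses are not known exactly. Their poses are not given: they have to be found in the camera images.
- incubator: Bench incubator, fixed. Origin: bench level, in the chamber's front face, between chamber and console; x to the back, y left, z up. White chamber: y 0 to 245, x 0 to 240, 175 mm high. Grey console on its right: y -210 to 0; its panel slopes up to the back at 30 degrees from level, from x 0, z 45 to x 155, z 134 mm, then a flat top to x 220.
- door (a joint): Door angle, rad: 0 shut, grows as the free edge comes out to the robot; starts at 0.35 to 0.75, stays where left; latched it reads 0 to 0.02. Grey, clear window, no handle, 186 wide, 20 thick, 12 to 165 mm above the bench, hinged upright on its right edge (robot's view). The bevel meets the keeper at about 0.1 rad; then the push rises to about 10 N at door_push until the bolt snaps in at about 0.03.
- bolt (a joint): How far the brass latch bolt (24 mm tall, 98 to 122 mm above the bench, standing 12 mm out of the door's free edge) is pressed in, m: 0 out, up to 0.013. It is 0 with the door open and again when it has snapped in behind the steel keeper, the C-shaped strike left of the door.
- door_push (a point): Good place to push: on the door's outer face, 38 mm from the free edge, 130 mm above the bench, 35 mm below the door's top edge. Moves with the door. x points square into the door (towards the chamber), y along the door to the free edge, z up. It lies 150 mm along y and -22 mm along x from the hinge axis.
- door_hinge (a point): Point on the door's upright hinge axis, 130 mm above the bench; same axes as door_push.
- dial (a joint): Dial angle, rad: grows clockwise (looking at the panel), range 0 to 5, stays where it is left (friction 0.05 N m). Pointer at 7 o'clock at 0. Aim: equal to joint rider.
- rider (a joint): Angle of the rider on the same scale and with the same zero as joint dial, rad: 2.0 to 3.2. Stiff; not to be moved.
- dial_grip (a point): Middle of the dial's grip bar, on the dial's axis, 34 mm out from the panel. z: the axis, out of the panel, leaning 30 degrees from vertical to the robot; x: along the bar to the pointer end; turns with the dial. Bar 66 long (x), 16 wide (y), from 22 mm below to 14 mm above this point, on a disc of diameter 68 whose top is 12 mm off the panel. Black; a white line marks the pointer half.
- dial_tip (a point): Tip of the dial's pointer, a small wedge over the white scale (diameter 148 mm), 43 mm from the axis, 4 mm above the panel; turns with the dial.
- rider_tip (a point): Tip of the rider, 43 mm from the dial's axis, 4 mm above the panel. The rider is a dark tab 18 mm wide at the scale's rim, 33 mm long, 7 mm high at most, pointing inwards.
- tube_rack: Clear rack of small white tubes, 100 x 190 x 56 mm, loose in front of the console; origin: centre of its underside.
- tip_box: Tip box with open lid, 90 x 130 mm, about 105 mm high, loose, left in front of the incubator; origin: centre of its underside.
- cold_block: Yellow cold block 90 x 140 x 50 mm, loose, right of the console; origin: centre of its underside.
- reagent_bottle: Amber bottle, diameter 64, 150 mm high, loose, left of the chamber; origin: centre of its underside.

How it is judged:
On the way, in this order (a step that is already met when the one before it is completed fails the run):
1. the door is shut and its bolt has snapped in behind the keeper (value of joint door below 0.03 rad and value of joint bolt below 0.002 m), for 0.2 s.
2. the dial's pointer stands at the rider's tip, the door still latched (all of step 1 and distance between dial_tip and rider_tip below 0.0038 m), for 0.2 s.
At the end, for the whole second after the job is handed in: The door is latched (within 0.03 rad of shut, bolt out to within 2 mm), and the dial is at rest with its pointer tip within 3.8 mm (about 5 degrees) of the rider's tip (all of step 2 and velocity of joint dial between -0.05 and 0.05 rad/s); the robot touches nothing.
It fails at once if the rider was shifted (more than 4 mm) (distance of rider_tip from where it was at the start of the episode above 0.004 m).
It fails at once if another thing on the bench was shifted (more than 20 mm) (distance of any of tube_rack, tip_box, cold_block, reagent_bottle from where it was at the start of the episode above 0.02 m).
It fails at once if another thing on the bench was tipped over (angle between any of tube_rack, tip_box, cold_block, reagent_bottle's own z axis and vertical above 0.35 rad).
It also fails if it takes over 58 s, if anything falls off the work surface, if the arm or the gripper's body presses on something with over 40 N, if the wrist force passes 120 N, or if a joint passes its speed limit or range.

## Working session

There is one attempt and no reset: what is moved stays moved. The work goes in short steps, Python scripts to look and compute and a tool call to move; the robot and the scene stay as the last step left them, time stands still between calls to the robot, and variables do not carry over. Pictures are saved under pics/ and viewed, about 8 in all and at most 12, crops included, and the job is handed in when it is done.

Besides the shell and the picture viewer there is one more tool, called after "Emit:" by a JSON object that holds its "name" and its "arguments". carry_out: Moves the arm, as the interface text tells. Its arguments: {"type":"object","properties":{"offset":{"type":"array"},"delta_rot":{"type":"array"},"fingers":{"type":"number"},"newtons":{"type":"number"}},"required":["offset","delta_rot"]}

```bash
mkdir -p pics; cat > h.py <<'E'
from workcell import *
import numpy as np, cv2
from scipy.spatial.transform import Rotation as Ro
def snap(n,f=None):
    p,d=read_camera(n); np.savez(f'{n}.npz',p=p,d=d)
    if f: cv2.imwrite('pics/'+f,cv2.cvtColor(p,cv2.COLOR_RGB2BGR))
    return p,d
def pts(n,d):
    c=get_calibration(n); v,u=np.mgrid[:d.shape[0],:d.shape[1]]
    C=np.stack([(u-c['cx'])/c['fx']*d,(v-c['cy'])/c['fy']*d,d],-1)
    return (C-np.array(c['t']))@np.array(c['R'])
def ray(n,u,v):
    c=get_calibration(n);R=np.array(c['R']);t=np.array(c['t'])
    return -R.T@t, R.T@np.array([(u-c['cx'])/c['fx'],(v-c['cy'])/c['fy'],1])
def proj(n,X):
    c=get_calibration(n); q=np.array(c['R'])@X+np.array(c['t'])
    return q[0]/q[2]*c['fx']+c['cx'], q[1]/q[2]*c['fy']+c['cy']
E
python3 - <<'E'
from h import *
for n in('side','top'):
    snap(n,n+'0.png'); o,d=ray(n,256,192); print(n,o.round(3),d.round(3),get_calibration(n)['fx'])
s=read_state(); print(s)
E
```

```text
side [0.202 0.336 1.124] [ 0.302 -0.27  -0.914] 361.803596036341
top [0.398 0.031 1.19 ] [ 0.141 -0.013 -0.99 ] 435.45701642542343
{'time': 0.1, 'q': array([-1.20591185e+00,  2.64692909e-01,  1.60523624e+00, -2.18737730e-06,
        1.27368269e+00, -3.69151678e-02]), 'joint_vel': array([-0.00123457, -0.00146281, -0.0011315 , -0.00055197, -0.00083022,
       -0.00114896]), 'joint_torque': array([ 4.17750070e-04, -5.16707325e+01, -3.68589592e+01, -8.91450054e-05,
        6.25439541e-03, -1.10344280e-05]), 'tool_pos': array([ 0.263731  , -0.62063709,  0.23007698]), 'tcp_rot': array([ 0.90952305,  1.37459066, -0.90759022]), 'wrist_force': array([-0.05877112,  0.81773405,  0.43113026]), 'torque': array([-0.02226548, -0.02416757,  0.00430509]), 'width': 1.00173866431725}
```

View pics/side0.png

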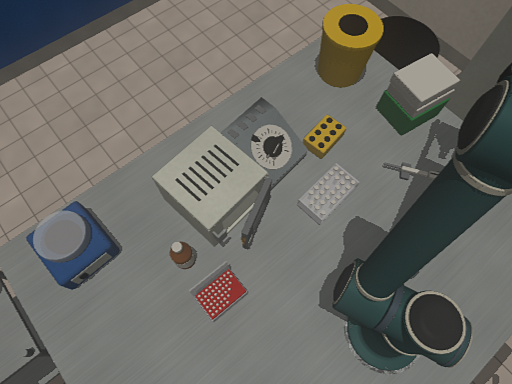

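View pics/top0.png

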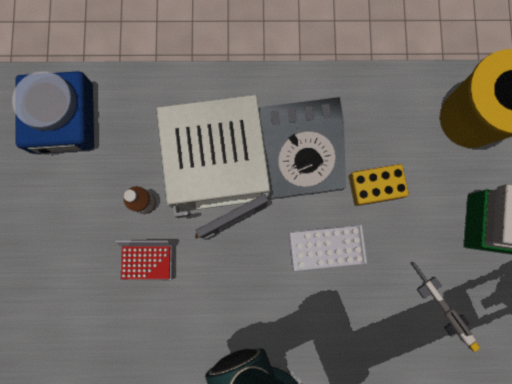

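The top view shows the chamber (158–270, 96–205), the door from its hinge near (268,198) to its free edge near (197,235), and the dial at (308,159) with the rider at (294,140). In front stand the rack (328,248) and the tip box (146,260). Next I'll measure the incubator frame, the door and the dial.

```bash
cat > m.py <<'E'
from h import *
def inc(d):
    P=pts('top',d); m=(abs(P[...,2]-.175)<.006)&(d>0)
    n,l,st,_=cv2.connectedComponentsWithStats(m.astype(np.uint8)); 
    l0=1+np.argmax(st[1:,4]); Q=P[l==l0][:,:2].astype(np.float32)
    return cv2.minAreaRect(Q),Q
E
python3 - <<'E'
from m import *
z=np.load('top.npz');p,d=z['p'],z['d'];P=pts('top',d)
r,Q=inc(d);B=cv2.boxPoints(r);print('chamber',r,B.round(4))
# door top: z ~.165
m=(abs(P[...,2]-.165)<.008); m[:190]=0;m[245:]=0;m[:,:190]=0;m[:,275:]=0
pp=p.astype(int); m&=(pp.max(-1)<150)
D=P[m][:,:2].astype(np.float32);rd=cv2.minAreaRect(D);print('door',len(D),rd,cv2.boxPoints(rd).round(4))
for u,v in[(308,159),(328,248),(146,260),(138,199),(379,185),(270,193),(340,98),(345,188)]:print(u,v,P[v,u].round(3))
im=cv2.cvtColor(p,cv2.COLOR_RGB2BGR)
a=cv2.resize(im[90:210,255:355],None,fx=4,fy=4,interpolation=cv2.INTER_CUBIC)
b=cv2.resize(im[180:250,170:275],None,fx=3.8,fy=3.8,interpolation=cv2.INTER_CUBIC)
c=np.zeros((480,800,3),np.uint8);c[:,:400]=a;c[:b.shape[0],400:400+b.shape[1]]=b[:,:400];cv2.imwrite('pics/crop1.png',c)
E
```

```text
chamber ((0.6487175226211548, 0.12241887301206589), (0.24041308462619781, 0.24501393735408783), 7.114343643188477) [[ 0.5143  0.2291]
 [ 0.5446 -0.014 ]
 [ 0.7832  0.0157]
 [ 0.7528  0.2589]]
door 748 ((0.49488207697868347, 0.07364513725042343), (0.08687624335289001, 0.18768525123596191), 8.904912948608398) [[ 0.4374  0.1596]
 [ 0.4665 -0.0258]
 [ 0.5523 -0.0123]
 [ 0.5233  0.1731]]
308 159 [ 0.634 -0.115  0.113]
328 248 [ 0.411 -0.17   0.049]
146 260 [0.385 0.299 0.06 ]
138 199 [0.536 0.309 0.117]
379 185 [ 0.576 -0.31   0.053]
270 193 [ 0.557 -0.021  0.049]
340 98 [ 0.836 -0.227 -0.001]
345 188 [ 0.576 -0.231 -0.001]
```

View pics/crop1.png

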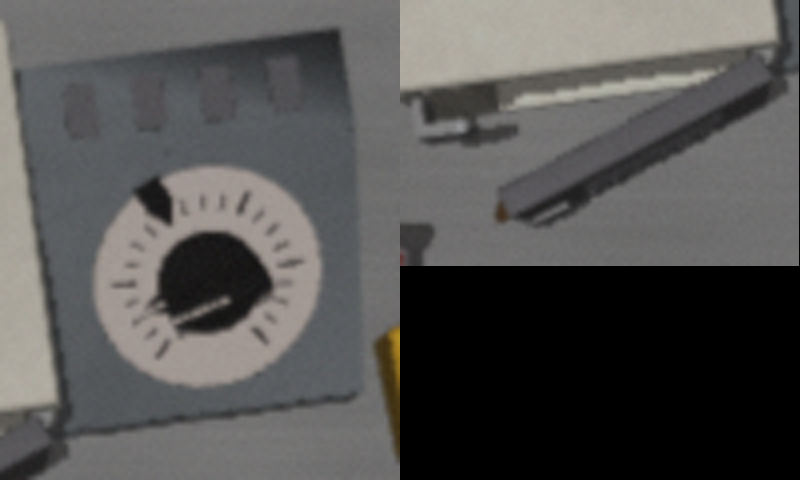

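The crop shows the white line and pointer at about 8 o'clock, crop (150,305), and the rider tip at crop (168,222). The bolt sits at the door's free edge, crop (500,212). Now I'll work out the angles and the poses.

```bash
cat >> m.py <<'E'
yaw=np.radians(7.11);X=np.array([np.cos(yaw),np.sin(yaw),0]);Y=np.array([-X[1],X[0],0]);Z=np.array([0,0,1.])
O=np.array([.5446,-.014,0]);c3,s3=np.cos(np.pi/6),np.sin(np.pi/6)
N=-s3*X+c3*Z; U=c3*X+s3*Z   # panel normal, up-slope
P0=O+.045*Z
def hit(n,u,v,h):  # ray onto panel + h
    o,d=ray(n,u,v); return o+d*(((P0+h*N-o)@N)/(d@N))
def hz(n,u,v,z):
    o,d=ray(n,u,v); return o+d*(z-o[2])/d[2]
def scale(p,n,box):
    u0,u1,v0,v1=box; c=p[v0:v1,u0:u1].astype(int)
    m=((c.min(-1)>115)&(c[...,0]-c[...,2]<40)).astype(np.uint8)
    k,l,st,_=cv2.connectedComponentsWithStats(m);i=1+np.argmax(st[1:,4])
    cs,_=cv2.findContours((l==i).astype(np.uint8),cv2.RETR_EXTERNAL,cv2.CHAIN_APPROX_NONE)
    h=cv2.convexHull(max(cs,key=cv2.contourArea))[:,0]+[u0,v0]
    W=np.array([hit(n,a,b,.001) for a,b in h]); q=np.c_[(W-P0)@-Y,(W-P0)@U].astype(np.float32)
    (cx,cy),r=cv2.minEnclosingCircle(q); e=cv2.fitEllipse(q); return (cx,cy,r),e
E
python3 - <<'E'
from m import *
z=np.load('top.npz');p,d=z['p'],z['d'];P=pts('top',d)
q=(P-P0); h=q@N; rr=q@-Y
print('panel h at blank spots',[h[v,u].round(4) for u,v in[(272,150),(275,185),(335,130),(338,180)]])
C,e=scale(p,'top',(275,340,125,192));print('circle',C,'ell',e)
cen=np.array(e[0])
def ang(u,v,hh):
    W=hit('top',u,v,hh)-P0; w=np.array([W@-Y,W@U])-cen
    return np.hypot(*w).round(4),(np.degrees(np.arctan2(w[0],w[1]))-210)%360
f=lambda x,y:(255+x/4-.375,90+y/4-.375)
print('rider tip',ang(*f(168,224),.004),'rider rim',ang(*f(150,182),.004))
print('line ends',ang(*f(228,298),.048),ang(*f(176,323),.048),'wedge',ang(*f(150,305),.004))
A=P0+cen[0]*-Y+cen[1]*U; print('dial centre panel',A,'grip',A+.034*N)
g=lambda x,y:(170+(x-400)/3.8-.37,180+y/3.8-.37)
for n,(x,y) in dict(fi=(498,190),fo=(520,213),hi=(750,58),ho=(772,80)).items():
    w=hz('top',*g(x,y),.165); print(n,w.round(4),((w-O)@X).round(4),((w-O)@Y).round(4))
s=read_state();R=Ro.from_rotvec(s['tcp_rot']).as_matrix();print(R.round(3))
E
```

```text
panel h at blank spots [np.float64(0.0045), np.float64(-0.0001), np.float64(-0.0022), np.float64(0.002)]
circle (0.11112090200185776, 0.09322528541088104, 0.07435055077075958) ell ((0.11103858053684235, 0.09320681542158127), (0.1473788022994995, 0.14803248643875122), 76.16706085205078)
rider tip (np.float64(0.0468), np.float64(120.21343650790163)) rider rim (np.float64(0.0765), np.float64(124.84551805694448))
line ends (np.float64(0.0045), np.float64(217.16832420956047)) (np.float64(0.031), np.float64(40.93470165745208)) wedge (np.float64(0.0406), np.float64(43.40344250272699))
dial centre panel [ 0.63844253 -0.11419371  0.09160341] grip [ 0.62157325 -0.11629788  0.12104827]
fi [0.4558 0.1607 0.165 ] -0.0665 0.1843
fo [0.4415 0.147  0.165 ] -0.0824 0.1725
hi [0.5367 0.0041 0.165 ] -0.0056 0.0189
ho [ 0.5227 -0.0095  0.165 ] -0.0212 0.0072
[[-0.001  0.92   0.391]
 [ 0.002  0.391 -0.92 ]
 [-1.     0.    -0.002]]
```

Emit:
{"name": "carry_out", "arguments": {"offset": [[-2.5,0,0],[-2.5,0,0],[-2.5,0,0],[-2.5,0,0],[-2.5,0,0]], "delta_rot": [[3.2,0,0],[3.2,0,0],[3.2,0,0],[3.2,0,0],[3.2,0,0]], "fingers": -1}}

```text
time: 0.52
tool_pos: [0.2638, -0.6208, 0.3566]
tcp_rot: [1.121, 1.265, -1.12]
wrist_force: [0.3, -0.3, 1.2]
width: 0.302
```

Emit:
{"name": "carry_out", "arguments": {"offset": [[0,3,-2.5],[0,3,-2.5],[0,3,-2.5],[0,3,-2.5],[0,3,-2.5]], "delta_rot": [[0,0,0],[0,0,0],[0,0,0],[0,0,0],[0,0,0]]}}

```text
time: 0.93
tool_pos: [0.3982, -0.4773, 0.3557]
tcp_rot: [1.119, 1.265, -1.119]
wrist_force: [0.3, -1.0, 0.2]
width: 0.0
```

Emit:
{"name": "carry_out", "arguments": {"offset": [[0,1.5,-3.6],[0,1.5,-3.6],[0,1.5,-3.6],[0,1.5,-3.6],[0,1.5,-3.6]], "delta_rot": [[0,0,0],[0,0,0],[0,0,0],[0,0,0],[0,0,0]]}}

```text
time: 1.35
tool_pos: [0.45, -0.289, 0.3557]
tcp_rot: [1.119, 1.265, -1.119]
wrist_force: [0.7, 0.5, -0.1]
width: -0.002
```

Emit:
{"name": "carry_out", "arguments": {"offset": [[0,0,-4],[0,0,-4],[0,0,-4],[0,0,-4],[0,0,-4]], "delta_rot": [[0,0,0],[0,0,0],[0,0,0],[0,0,0],[0,0,0]]}}

```text
time: 1.77
tool_pos: [0.4246, -0.0907, 0.3558]
tcp_rot: [1.119, 1.265, -1.119]
wrist_force: [1.1, 1.4, 1.3]
width: -0.002
```

Emit:
{"name": "carry_out", "arguments": {"offset": [[0,0,-4],[0,0,-4],[0,0,-4],[0,0,-4],[0,0,-4]], "delta_rot": [[0,0,0],[0,0,0],[0,0,0],[0,0,0],[0,0,0]]}}

```text
time: 2.18
tool_pos: [0.4001, 0.1077, 0.3561]
tcp_rot: [1.119, 1.264, -1.119]
wrist_force: [0.8, -0.6, 0.6]
width: 0.002
```

Emit:
{"name": "carry_out", "arguments": {"offset": [[4,0,-0.2],[4,0,-0.2],[4,0,-0.2],[4,0,-0.2],[4,0,-0.2]], "delta_rot": [[0,0,0],[0,0,0],[0,0,0],[0,0,0],[0,0,0]]}}

```text
time: 2.6
tool_pos: [0.3992, 0.1162, 0.1544]
tcp_rot: [1.118, 1.265, -1.117]
wrist_force: [-0.1, -0.2, -0.0]
width: -0.002
```

Emit:
{"name": "carry_out", "arguments": {"offset": [[1.3,0,-0.5],[1.3,0,-0.5],[0,0.8,0],[0,1,0],[0,1,0]], "delta_rot": [[0,0,0],[0,0,0],[0,0,0],[0,0,0],[0,0,0]]}}

```text
time: 3.02
tool_pos: [0.4284, 0.1295, 0.1314]
tcp_rot: [1.119, 1.263, -1.117]
wrist_force: [1.1, 0.4, -0.0]
width: -0.001
```

Emit:
{"name": "carry_out", "arguments": {"offset": [[0,0.9,0],[0,0.9,0],[0,0.9,0],[0,0.9,0],[0,0.9,0]], "delta_rot": [[0,0,0],[0,0,0],[0,0,0],[0,0,0],[0,0,0]]}}

```text
time: 3.43
tool_pos: [0.4721, 0.1349, 0.1305]
tcp_rot: [1.119, 1.265, -1.119]
wrist_force: [-2.2, 0.5, 1.0]
width: -0.0
```

Emit:
{"name": "carry_out", "arguments": {"offset": [[0,0.3,0],[0,0.3,0],[0,0.3,0],[0,0.3,0],[0,0.2,0]], "delta_rot": [[0,0,0],[0,0,0],[0,0,0],[0,0,0],[0,0,0]]}}

```text
time: 3.85
tool_pos: [0.4821, 0.1367, 0.1298]
tcp_rot: [1.116, 1.27, -1.123]
wrist_force: [-11.6, 2.4, 7.2]
width: 0.001
```

Emit:
{"name": "carry_out", "arguments": {"offset": [[0,0.15,0],[0,0.15,0],[0,0.15,0],[0,0.15,0],[0,0,0]], "delta_rot": [[0,0,0],[0,0,0],[0,0,0],[0,0,0],[0,0,0]]}}

```text
time: 4.27
tool_pos: [0.4918, 0.1372, 0.1306]
tcp_rot: [1.119, 1.263, -1.117]
wrist_force: [-0.4, -0.4, -0.0]
width: 0.001
```

Emit:
{"name": "carry_out", "arguments": {"offset": [[0,0.1,0],[0,0.1,0],[0,0.1,0],[0,0,0],[0,0,0]], "delta_rot": [[0,0,0],[0,0,0],[0,0,0],[0,0,0],[0,0,0]]}}

```text
time: 4.68
tool_pos: [0.4923, 0.1372, 0.1301]
tcp_rot: [1.116, 1.267, -1.121]
wrist_force: [-5.9, -1.3, 4.0]
width: -0.0
```

Emit:
{"name": "carry_out", "arguments": {"offset": [[0,-1,0],[0,-2,0],[0,-2,0],[-4,0,0],[-4,0,0]], "delta_rot": [[0,0,0],[0,0,0],[0,0,0],[0,0,0],[0,0,0]]}}

```text
time: 5.1
tool_pos: [0.4381, 0.13, 0.2056]
tcp_rot: [1.111, 1.272, -1.128]
wrist_force: [2.0, 1.2, 1.0]
width: -0.003
```

Emit:
{"name": "carry_out", "arguments": {"offset": [[-4,0,0],[-2,0,3.4],[0,0,4],[0,0,4],[0,0,4]], "delta_rot": [[0,0,0],[0,0,0],[0,0,0],[0,0,0],[0,0,0]], "fingers": 0.2}}

```text
time: 5.52
tool_pos: [0.4636, -0.0228, 0.2716]
tcp_rot: [1.119, 1.262, -1.115]
wrist_force: [0.3, -1.2, 0.0]
width: 0.595
```

```bash
python3 - <<'E'
from m import *
p,d=snap('top');s=read_state();print(np.degrees(s['q']).round(1),s['tool_pos'].round(4),s['width'])
im=cv2.cvtColor(p,cv2.COLOR_RGB2BGR)
a=cv2.resize(im[100:250,160:360],None,fx=4,fy=4,interpolation=cv2.INTER_CUBIC);cv2.imwrite('pics/after_door.png',a)
E
```

```text
[ -6.5  -9.7 113.6  -0.4  75.8  76.8] [ 0.464  -0.03    0.2711] 0.5974387214573648
```

View pics/after_door.png

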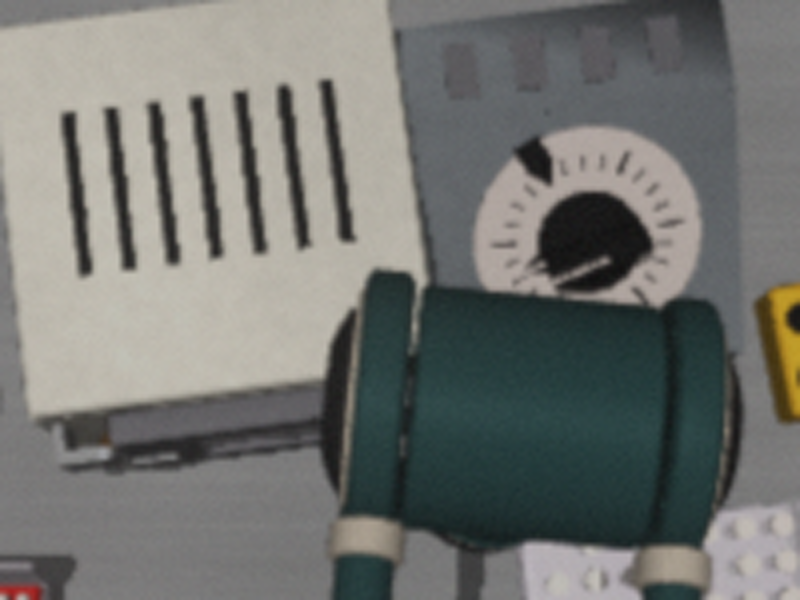

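The door sits flush and the bolt is behind the keeper, crop (100,440). Next I tilt the tool square to the panel.

Emit:
{"name": "carry_out", "arguments": {"offset": [[0,0,2.1],[0,0,2.1],[0,0,2.1],[0,0,2.1],[0,0,2.1]], "delta_rot": [[0,0,6],[0,0,6],[0,0,6],[0,0,6],[0,0,6]]}}

```text
time: 5.98
tool_pos: [0.4763, -0.1266, 0.2716]
tcp_rot: [1.348, 0.885, -0.717]
wrist_force: [-0.0, 0.8, 0.2]
width: 0.597
```

Emit:
{"name": "carry_out", "arguments": {"offset": [[0,2.5,0],[0,2.5,0],[0,0,0],[0,0,0],[0,0,0]], "delta_rot": [[0,0,0],[-7,0,0],[-7,0,0],[-7,0,0],[-7,0,0]]}}

```text
time: 6.4
tool_pos: [0.5189, -0.1207, 0.2955]
tcp_rot: [0.908, 0.992, -0.459]
wrist_force: [0.0, 0.2, 0.0]
width: 0.602
```

Emit:
{"name": "carry_out", "arguments": {"offset": [[0,0,0],[0,0,0],[0,0,0],[0,0,0],[0,0,0]], "delta_rot": [[-7,0,0],[-7,0,0],[-7,0,0],[-7,0,0],[-7,0,0]]}}

```text
time: 6.82
tool_pos: [0.5187, -0.1202, 0.2952]
tcp_rot: [0.357, 1.049, -0.134]
wrist_force: [-0.4, 0.3, 0.1]
width: 0.602
```

Emit:
{"name": "carry_out", "arguments": {"offset": [[0,0,0],[0,0,0],[0,0,0],[0,0,0],[0,0,0]], "delta_rot": [[-7,0,0],[-7,0,0],[-7,0,0],[-7,0,0],[-7,0,0]]}}

```text
time: 7.23
tool_pos: [0.5187, -0.1201, 0.2952]
tcp_rot: [-0.196, 1.036, 0.187]
wrist_force: [0.5, 0.2, 0.1]
width: 0.602
```

```bash
cat >> m.py <<'E'
A=P0+.111*-Y+.0932*U; G=A+.034*N
def rel():
    s=read_state();R=Ro.from_rotvec(s['tcp_rot']).as_matrix();T=s['tool_pos']
    z=R[:,2];print('t',s['time'],'q6',np.degrees(s['q'][5]).round(1),'F',s['wrist_force'].round(1),'M',s['torque'].round(2),'w',s['width'].round(3))
    print('TCP over panel',(T-A)@N,'lateral err in tool xyz (m) to axis',(R.T@(A-T)).round(4),'axis tilt err tool',np.degrees(R.T@np.cross(R[:,0],-N)).round(2))
    print('jaw dir clock deg',np.degrees(np.arctan2(z@-Y,z@U)))
E
python3 -c "
from m import *
rel()
p,d=snap('top');r=(np.load('top.npz'))
im=cv2.cvtColor(p,cv2.COLOR_RGB2BGR)
a=cv2.resize(im[90:240,240:390],None,fx=4,fy=4,interpolation=cv2.INTER_CUBIC)
q,_=snap('side');b=cv2.resize(cv2.cvtColor(q,cv2.COLOR_RGB2BGR)[80:230,215:315],None,fx=2,fy=2)
c=np.zeros((600,800,3),np.uint8);c[:,:600]=a;c[:300,600:]=b;cv2.imwrite('pics/pre.png',c)
"
```

```text
Traceback (most recent call last):
  File "m.py", line 26, in rel
    z=R[:,2];print('t',s['time'],'q6',np.degrees(s['q'][5]).round(1),'F',s['wrist_force'].round(1),'M',s['torque'].round(2),'w',s['width'].round(3))
                                                                                                                                ^^^^^^^^^^^^^^^^
AttributeError: 'float' object has no attribute 'round'
```

```bash
sed -i "s/s\['width'\].round(3)/round(s['width'],3)/" m.py; python3 -c "
from m import *
rel()
# bar angle from earlier unoccluded depth: points >40 mm over panel near the axis
z=np.load('top.npz');P=pts('top',z['d'])-A;h=P@N;w=np.stack([P@-Y,P@U],-1)
m=(abs(h-.048)<.006)&(np.hypot(w[...,0],w[...,1])<.04)
Q=w[m].astype(np.float32);r=cv2.minAreaRect(Q);b=cv2.boxPoints(r);print(len(Q),r,Q.mean(0))
_,_,V=np.linalg.svd(Q-Q.mean(0));print('bar clock',np.degrees(np.arctan2(V[0,0],V[0,1])))
"
```

```text
t 7.2333 q6 -50.4 F [0.5 0.2 0.1] M [-0.05  0.22 -0.05] w 0.602
TCP over panel 0.2360730481840776 lateral err in tool xyz (m) to axis [ 0.2361 -0.0087  0.0004] axis tilt err tool [-0.    0.01  0.07]
jaw dir clock deg -8.266452903598337
169 ((-2.2409483790397644e-05, 0.00037404708564281464), (0.06586644798517227, 0.016709234565496445), 16.82927703857422) [-0.00017767  0.0012325 ]
bar clock -107.07752
```

Emit:
{"name": "carry_out", "arguments": {"offset": [[0,-0.87,0.05],[0,0,0],[0,0,0],[4,0,0],[4,0,0]], "delta_rot": [[0,0,0],[-4.5,0,0],[-4.3,0,0],[0,0,0],[0,0,0]]}}

```text
time: 7.65
tool_pos: [0.5639, -0.1257, 0.2307]
tcp_rot: [-0.33, 1.016, 0.257]
wrist_force: [0.1, 0.0, -1.1]
width: 0.595
```

Emit:
{"name": "carry_out", "arguments": {"offset": [[3,0,0],[2,0,0],[0,0,0],[0,0,0],[0,0,0]], "delta_rot": [[0,0,0],[0,0,0],[0,0,0],[0,0,0],[0,0,0]]}}

```text
time: 8.07
tool_pos: [0.5864, -0.1212, 0.1847]
tcp_rot: [-0.329, 1.022, 0.262]
wrist_force: [1.0, -1.2, 0.1]
width: 0.603
```

```bash
python3 -c "
from m import *
rel()
z=np.load('top.npz');p=z['p'].astype(int);vs,us=np.nonzero(p.max(-1)<70)
R=[]
for u,v in zip(us,vs):
    W=hit('top',u,v,.005)-A;a,b=W@-Y,W@U;r=np.hypot(a,b);c=np.degrees(np.arctan2(a,b))
    if .046<r<.085 and -60<c<0: R.append((r,c,a,b))
R=np.array(R);print(len(R),R[:,0].min(),R[:,0].max())
for lo in np.arange(.042,.084,.006):
    k=(R[:,0]>=lo)&(R[:,0]<lo+.006)
    if k.any():print(lo.round(3),k.sum(),(R[k,1].mean()+150).round(1))
q,_=snap('side');c=cv2.resize(cv2.cvtColor(q,cv2.COLOR_RGB2BGR)[80:230,205:345],None,fx=4,fy=4,interpolation=cv2.INTER_CUBIC);cv2.imwrite('pics/pre.png',c)
"
```

```text
t 8.0667 q6 -62.3 F [ 1.  -1.2  0.1] M [-0.02  0.21 -0.04] w 0.603
TCP over panel 0.10688695725587294 lateral err in tool xyz (m) to axis [ 0.1069  0.0011 -0.001 ] axis tilt err tool [-0.    0.04  0.11]
jaw dir clock deg -16.64420742149773Traceback (most recent call last):
  File "<string>", line 7, in <module>
    W=hit('top',u,v,.005)-A;a,b=W@-Y,W@U;r=np.hypot(a,b);c=np.degrees(np.arctan2(a,b))
      ~~~^^^^^^^^^^^^^^^^
  File "m.py", line 12, in hit
    o,d=ray(n,u,v); return o+d*(((P0+h*N-o)@N)/(d@N))
        ~~~^^^^^^^
  File "h.py", line 13, in ray
    c=get_calibration(n);R=np.array(c['R']);t=np.array(c['t'])
ValueError: time passes only in moves, steps and waits
```

Too many calibration calls in a loop, so I'll cache it.

```bash
sed -i 's/^import numpy as np, cv2/import numpy as np, cv2, functools\nget_calibration=functools.lru_cache(None)(get_calibration)/' h.py; cat >> m.py <<'E'
def polar(p,th,h,r0,r1,c0,c1,n='top'):
    vs,us=np.nonzero(p.astype(int).max(-1)<th);R=[]
    for u,v in zip(us,vs):
        W=hit(n,u,v,h)-A;a,b=W@-Y,W@U;r=np.hypot(a,b);c=(np.degrees(np.arctan2(a,b))-210)%360
        if r0<r<r1 and c0<c<c1:R.append((r,c))
    return np.array(R)
E
python3 -c "
from m import *
p=np.load('top.npz')['p']
R=polar(p,80,.005,.042,.085,95,150)
for lo in np.arange(.042,.084,.006):
    k=(R[:,0]>=lo)&(R[:,0]<lo+.006)
    if k.any():print(lo.round(3),k.sum(),(R[k,1].mean()).round(1))
print(len(R),np.median(R[:,1]))
q,_=snap('side');c=cv2.resize(cv2.cvtColor(q,cv2.COLOR_RGB2BGR)[80:230,205:345],None,fx=4,fy=4,interpolation=cv2.INTER_CUBIC);cv2.imwrite('pics/pre.png',c)
"
```

```text
0.042 1 122.3
0.048 6 122.1
0.054 11 123.3
0.06 15 122.9
0.066 15 122.4
0.072 16 122.8
0.078 3 122.4
67 122.7863483261726
```

View pics/pre.png

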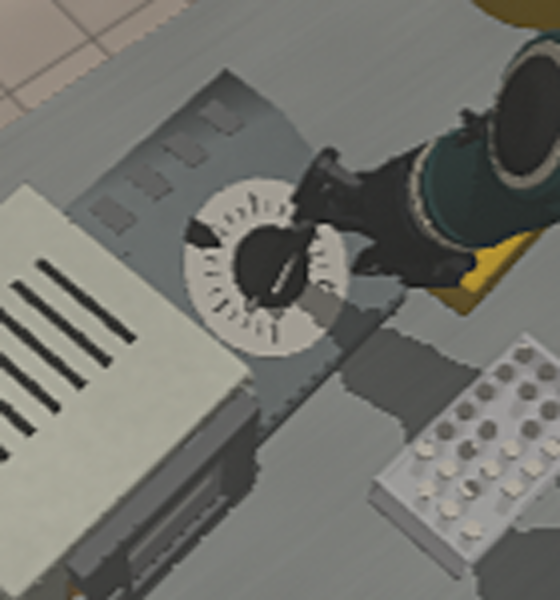

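The side view has the open fingers above the bar and the jaws across it. The rider, at pic (203,234), measures 122.6° and the dial 42.9°, so the turn needed is about +79.7°. I descend, grip, and check the pose.

Emit:
{"name": "carry_out", "arguments": {"offset": [[2,0.1,-0.1],[2,0,0],[2,0,0],[1.5,0,0],[1.3,0,0]], "delta_rot": [[0,0,0],[0,0,0],[0,0,0],[0,0,0],[0,0,0]]}}

```text
time: 8.53
tool_pos: [0.6297, -0.1155, 0.1083]
tcp_rot: [-0.33, 1.021, 0.262]
wrist_force: [0.3, 0.6, 0.4]
width: 0.598
```

Emit:
{"name": "carry_out", "arguments": {"offset": [[0,0,0],[0,0,0],[0,0,0],[0,0,0],[0,0,0]], "delta_rot": [[0,0,0],[0,0,0],[0,0,0],[0,0,0],[0,0,0]], "fingers": -1, "newtons": 30}}

```text
time: 8.95
tool_pos: [0.6286, -0.1156, 0.1086]
tcp_rot: [-0.331, 1.022, 0.263]
wrist_force: [-5.5, -3.4, 4.4]
width: 0.18
```

```bash
python3 -c "
from m import *
rel()"
```

```text
t 8.95 q6 -66.9 F [-5.5 -3.4  4.4] M [-0.34  0.71 -0.13] w 0.18
TCP over panel 0.01965806729450815 lateral err in tool xyz (m) to axis [0.0197 0.0002 0.0002] axis tilt err tool [-0.    0.07  0.16]
jaw dir clock deg -16.744361220706107
```

Emit:
{"name": "carry_out", "arguments": {"offset": [[0,0,0],[0,0,0],[0,0,0],[0,0,0],[0,0,0]], "delta_rot": [[5,0,0],[5,0,0],[5,0,0],[5,0,0],[5,0,0]]}}

```text
time: 9.37
tool_pos: [0.6281, -0.1157, 0.1082]
tcp_rot: [0.068, 1.05, 0.033]
wrist_force: [-8.4, -3.8, 4.5]
width: 0.182
```

Emit:
{"name": "carry_out", "arguments": {"offset": [[0,0,0],[0,0,0],[0,0,0],[0,0,0],[0,0,0]], "delta_rot": [[6,0,0],[6,0,0],[6,0,0],[6,0,0],[6,0,0]]}}

```text
time: 9.78
tool_pos: [0.6275, -0.1156, 0.1079]
tcp_rot: [0.543, 1.038, -0.243]
wrist_force: [-12.4, -4.5, 5.8]
width: 0.181
```

Emit:
{"name": "carry_out", "arguments": {"offset": [[0,0,0],[0,0,0],[0,0,0],[0,0,0],[0,0,0]], "delta_rot": [[6,0,0],[6,0,0],[6,0,0],[6,0,0],[0,0,0]]}}

```text
time: 10.2
tool_pos: [0.627, -0.1152, 0.1076]
tcp_rot: [0.92, 0.992, -0.466]
wrist_force: [-13.7, -3.4, 7.5]
width: 0.181
```

```bash
python3 -c "
from m import *
rel()"
```

```text
t 10.2 q6 12.3 F [-13.7  -3.4   7.5] M [-0.53  1.45 -0.2 ] w 0.181
TCP over panel 0.019599443893862877 lateral err in tool xyz (m) to axis [0.0196 0.0015 0.0012] axis tilt err tool [0.   0.02 0.06]
jaw dir clock deg 62.49149524602393
```

Emit:
{"name": "carry_out", "arguments": {"offset": [[0,0,0],[0,0,0],[0,0,0],[0,0,0],[0,0,0]], "delta_rot": [[0,0,0],[0,0,0],[0,0,0],[0,0,0],[0,0,0]], "fingers": 0.2}}

```text
time: 10.62
tool_pos: [0.6289, -0.1148, 0.1072]
tcp_rot: [0.916, 0.991, -0.463]
wrist_force: [-0.2, -0.4, -0.1]
width: 0.598
```

Emit:
{"name": "carry_out", "arguments": {"offset": [[-2,0,0],[-3,0,0],[-4,0,0],[-4,0,0],[-4,0,0]], "delta_rot": [[0,0,0],[0,0,0],[0,0,0],[0,0,0],[0,0,0]]}}

```text
time: 11.03
tool_pos: [0.543, -0.1248, 0.2549]
tcp_rot: [0.916, 0.993, -0.463]
wrist_force: [1.4, -0.6, 0.8]
width: 0.602
```

Emit:
{"name": "carry_out", "arguments": {"offset": [[-4,0,0],[-3,0,0],[0,0,0],[0,0,0],[0,0,0]], "delta_rot": [[0,0,0],[0,0,0],[0,0,0],[0,0,0],[0,0,0]]}}

```text
time: 11.45
tool_pos: [0.5092, -0.1293, 0.3143]
tcp_rot: [0.916, 0.992, -0.463]
wrist_force: [-1.0, -0.5, -1.1]
width: 0.595
```

```bash
python3 -c "
from m import *
rel()
p,d=snap('top')
P=pts('top',d)-A;h=P@N;w=np.stack([P@-Y,P@U],-1)
m=(abs(h-.048)<.006)&(np.hypot(w[...,0],w[...,1])<.04)
Q=w[m].astype(np.float32);print(len(Q),cv2.minAreaRect(Q))
_,_,V=np.linalg.svd(Q-Q.mean(0));print('dial deg',(np.degrees(np.arctan2(V[0,0],V[0,1]))-210)%180)
R=polar(p,80,.005,.052,.085,95,150);print('rider',len(R),R[:,1].mean())
c=cv2.resize(cv2.cvtColor(p,cv2.COLOR_RGB2BGR)[100:230,165:355],None,fx=4.2,fy=4.2,interpolation=cv2.INTER_CUBIC);cv2.imwrite('pics/post.png',c)
"
```

```text
t 11.45 q6 18.9 F [-1.  -0.5 -1.1] M [-0.05  0.25  0.03] w 0.595
TCP over panel 0.25792943396306345 lateral err in tool xyz (m) to axis [0.2579 0.0009 0.0013] axis tilt err tool [-0.    0.04  0.03]
jaw dir clock deg 62.27737179915639
161 ((-0.0012229923158884048, 3.625825047492981e-05), (0.01584782265126705, 0.06499668210744858), 27.73746109008789)
dial deg 122.7502
rider 62 122.89054936583523
```

View pics/post.png

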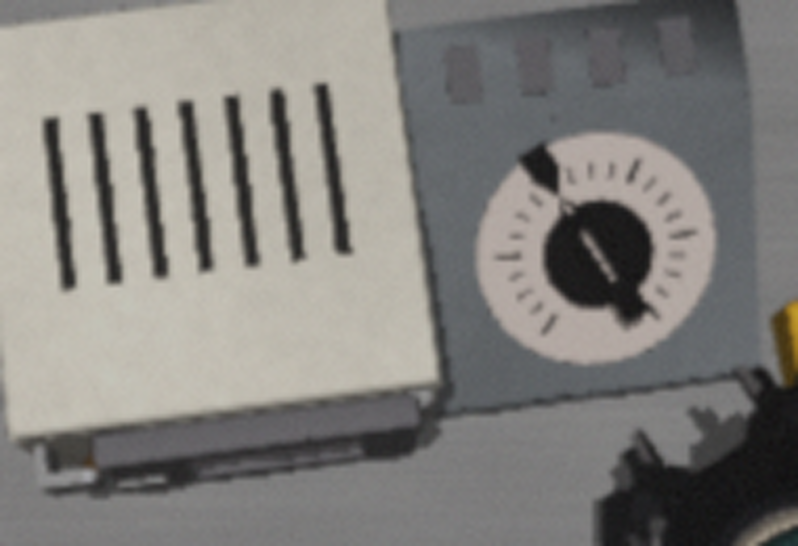

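The pointer meets the rider's tip at pic (560,195); the dial reads 122.75° and the rider 122.9°. The door is shut, with the bolt in the keeper at pic (90,460), and the robot is clear of everything. I'm handing in.

```bash
python3 -c "
from workcell import *
print(finish_job())"
```

```text
the job is handed in; nothing more can be done
None
```

The door is latched, the dial's pointer stands at the rider's tip, and I handed the job in at about 11.5 s of the 58 s allowed. The hand-in gave no verdict.

- **Door:** I pushed it shut with the closed fingers. The force rose to about 12 N, dropped to zero as the latch snapped, and a further light push met a hard stop. The last picture shows the door flush with the bolt behind the keeper. This rests on the force and the pictures, as the door and bolt joint values can't be read directly.
- **Dial:** I gripped it across the bar and turned it from 42.9° to 122.75°, then let go. The rider measures 122.9° in the same picture. That 0.15° gap is about 0.1 mm at the pointer tip, against the 3.8 mm allowed.
- **Rider:** it read 122.8° before the turn and 122.9° after, so it did not move measurably.
- **Rest of the bench:** the arm was clear of everything, with no real force on the wrist. The robot never came near the rack, tip box, cold block or bottle, but I did not re-measure their positions at the end.

No final check failed or disagreed. Two scripts stopped on coding errors along the way, which I fixed; neither moved the arm.

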